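# Gauge a turned sleeve and lift it with tongs

### The job

Check the steel sleeve standing on the bench caliper: slide the jaw by its black tab until it presses the sleeve firmly against the fixed anvil, hold that for a moment, then back the jaw off by two or three centimetres, leaving the sleeve standing on the gauge. Then pick up the spring tongs, close them on the sleeve above the jaws, lift it upright about 10 cm off the gauge and finish holding it there, still in the tongs and touching nothing else. The gripper must never touch the clean sleeve itself, and the oil can, the carton and the steel collar stay where they are.

Things in the scene. Friction and masses are not known exactly. Their poses are not given: they have to be found in the camera images.
- gauge: Bench caliper fixed to the table: grey plate 110 x 240 x 12 mm, a beam along y at x = +35 mm. Origin: centre of the plate's underside; z up, y along the jaw's travel, x away from the robot at yaw 0. The sleeve stands on the plate (z = 12 mm) near x = -20 mm. Only the jaw's tab is higher than 34 mm, so tongs whose underside is above 36 mm pass over the rest.
- gauge_anvil: Fixed dark steel anvil at the caliper's -y end, 85 x 22 x 20 mm, top at z = 32 mm. Part of the gauge: same origin and axes. Its contact face is the plane y = -50 mm of that frame, looking to +y.
- gauge_jaw (a joint): Sliding jaw, m: 0 = fully open (face at gauge y = +45 mm), grows as it slides to gauge -y towards the anvil, at most 0.09; 0.061 = shut on the sleeve against the anvil. Blade up to z = 31 mm, from x = -40 to +20 mm; carriage under the tab 30 x 50 mm, up to z = 34 mm. About 2 N of friction; stays where it is left.
- jaw_tab (a point): Grip point of the jaw's upright black tab, 62 mm above the table, axes as the gauge. The tab is 24 mm along gauge x, 12 mm thick along gauge y (pinch it there), from z = 34 to 82 mm. It lies at gauge x = +35 mm, y = +70 mm minus the jaw joint's value.
- sleeve_center (a point): Centre (30 mm above the underside) of the loose turned steel sleeve: upright cylinder 34 mm in diameter, 60 mm tall, 0.14 to 0.24 kg, dark bore mark on top. It stands on the gauge plate between anvil and jaw, top 72 mm above the table, and slides easily when the jaw pushes it.
- tongs_grip (a point): Grip point midway between the black grips of the loose tongs (0.14 kg) lying on the table, 20 mm up. x points along the tongs to the tips, z up; pivot 100 mm behind. Grips 50 mm long (x), 40 mm tall (z = 0 to 40 mm), outer width 59 mm open, 44 mm when holding the sleeve: squeeze along y. The axes go with the +y arm: when squeezed, the tongs' centre line turns half the joint value from x to +y.
- tongs_tip (a point): Point midway between the open tongs' tip pads, 85 mm ahead (+x) of tongs_grip, same height and axes. Pads: upright plates 40 mm long (165 to 205 mm from the pivot), 24 mm tall, 61 mm apart inside when open, 34 mm apart and parallel when closed on the sleeve. Grips and pivot reach 20 mm above and below this point.
- tongs_arm (a joint): Closing angle of the tongs, rad: 0 = sprung open, 0.147 = closed on the sleeve, 0.25 = fully shut (tips 15 mm apart). The spring takes 8 N on the grips to start closing, 14 N at 0.147: carry them lightly squeezed (grips 55 mm wide, tips about 53 mm apart). Half of the further force reaches the tips: 40 to 80 N on the grips holds the sleeve.
- oil_can: Bystander: loose can, 60 mm in diameter, 120 mm tall; origin at the centre of its underside. Leave it alone.
- collar: Bystander: loose dark steel ring, 56 mm across, 22 mm high; origin at the centre of its underside. Leave it alone.
- carton: Bystander: loose cardboard carton 90 x 120 x 60 mm; origin at the centre of its underside. Leave it alone.
Not all that is in view belongs to the job. What is shaped like the part that bears tongs_grip but blue is not meant.

How it is judged:
On the way, in this order (a step that is already met when the one before it is completed fails the run):
1. the jaw presses the sleeve against the anvil with more than 2 N (contact force between gauge_anvil and sleeve above 2 N and value of joint gauge_jaw above 0.055 m), for 0.2 s.
2. the jaw is backed off at least 10 mm and the sleeve still stands on the gauge (value of joint gauge_jaw below 0.051 m and height (world z) of sleeve_center below 0.047 m and angle between sleeve_center's own z axis and vertical below 0.1 rad), for 0.2 s.
At the end, for the whole second after the job is handed in: Sleeve at rest in the tong tips (force over 3 N), centre over 112 mm above the table (70 mm lift), within 20 degrees of upright, touched by nothing but the tongs; the gripper holds the tongs, clear of gauge and table; jaw still at least 5 mm clear of shut; tongs neither open nor empty (height (world z) of sleeve_center above 0.112 m and angle between sleeve_center's own z axis and vertical below 0.35 rad and distance between sleeve_center and tongs_tip below 0.045 m and contact force between tongs and sleeve above 3 N and value of joint tongs_arm between 0.08 and 0.2 rad and contact force between the fingers and tongs above 3 N and height (world z) of tongs_tip above 0.09 m and height (world z) of tongs_grip above 0.07 m and contact force between each of the arm, the fingers, gauge and sleeve below 0.1 N and contact force between gauge and tongs below 0.1 N and value of joint gauge_jaw below 0.056 m and linear speed of sleeve below 0.03 m/s); the arm keeps its last pose, push and grip.
It fails at once if the gripper or arm touches the sleeve (contact force between any of the fingers, the arm and sleeve above 0.5 N).
It fails at once if the sleeve is tipped over (more than 35 degrees) (angle between sleeve_center's own z axis and vertical above 0.6 rad).
It fails at once if a bystander is moved by more than 25 mm (distance of any of oil_can, collar, carton from where it was at the start of the episode above 0.025 m).
It also fails if it takes over 53 s, if anything falls off the work surface, if the arm or the gripper's body presses on something with over 40 N, if the wrist force passes 120 N, or if a joint passes its speed limit or range.

### The arm

A 6-joint arm with a two-finger parallel gripper is mounted at the origin on the work surface. World frame = base frame: x ahead of the robot, y to its left, z up, the work surface at z = 0. Lengths are in m, angles in rad, forces in N, time in s.
With the tool pointing down it reaches from about 0.3 to 0.875 m from the base axis. Payload 6.4 kg.
Tool frame: the origin (TCP) lies midway between the tips of the shut fingers; the grasp point (between the pads) lies 19 mm behind it; z points along the fingers, y is the line along which they close (so a half turn about z gives the same grasp; the last joint's range is limited). The gripper opens to 85 mm and grips with 20 to 120 N. Pads are 22 mm wide; open, the fingers measure 114 mm over their backs; the gripper's body (76 mm by 85 mm) begins 54 mm behind the grasp point. The pads swing forward as they close: fully open they stand 13 mm farther back than shut.
Start: joints at [-1.341, 0.181, 1.607, -0, 1.354, -0.206], TCP at [0.243, -0.521, 0.231] pointing down, gripper open.
Joint ranges: [-2.99, 2.99], [-0.89, 2.07], [0.3, 2.58], [-1.14, 4.28], [0, 2.63], [-3.12, 3.12]. Speed limits (rad/s): [2.57, 2.57, 3.01, 3.14, 3.14, 3.14].

### API

Orientations are given as a unit quaternion [w, x, y, z].
In Python, from bench import ctrl gives the robot as it stands. The module is installed in compiled form; this text tells all that it offers.
- The arm moves only by the tool move_arm, never from a script. Its argument "plan" is one flat list of numbers, 6 for each row, row after row: the shift along the world's x, y, z in units of 50 mm (1.0 is 50 mm), then the turn, a rotation vector about the world's x, y, z in rad. A call has 1 to 10 rows; each row is the pose to reach, as a shift and turn from the pose commanded when the call began; what a row does not reach only later rows make up. A row lasts 1/8 s, in which the tool goes at most 62.5 mm and 10.7 degrees, less where a joint would pass 70% of its speed; a pose out of reach is approached as far as the arm can. A call with a gripper value outside its range is refused whole. "grip" is the finger opening in mm, from 0 to 85.4, set as the call begins (left out, the last holds). The fingers move at their own pace and stop on an object; the grip force is fixed at half the most. Time passes only in rows, so rows that repeat a pose let the fingers close. It gives the time, the measured TCP pose, the force, the opening and the grip force at its end, in the units of the state.
- ctrl.get_obs(): the state, without advancing time (a new reading comes with each control period).
- ctrl.camera(name): name is "scene" or "top" or "wrist"; returns a dict with "pixels" (480x640x3 uint8, red, green, blue), "fx", "fy", "cx", "cy" (pixels), "origin" and "attitude" of the camera in the world. Camera axes: x right, y down, z forward; pixel columns grow to the right and rows downward; lengths in m; the calibration is good to about 2 mm. The wrist camera is an equidistant fisheye: a pixel r from the principal point sees the ray r / f radians off the axis. A picture is of the moment at which its call begins. There is no depth.
- ctrl.hand_in(): hands the job in; it is judged then, once.
The state is a dict: "time_s": time; "q": joint angles; "dq": joint speeds; "joint_efforts": joint torques, N m; "eef_pos": TCP position; "eef_rot": TCP orientation; "wrist_force": force on the tool from outside, world axes, zero at the start; "torque": the same for the moment, N m; "opening": opening from 0.0 (shut) to 1.0 (fully open); "grasp_force": force on a finger pad.
Only numpy, scipy, OpenCV 4.12 (cv2) and the standard library are available. Lean on these libraries where they do the work, as an engineer would, in place of code of your own. Each camera call takes 0.05 s, during which the arm holds its last target. There are 200 camera calls.

## Working session

There is one attempt and no reset: what is moved stays moved. The work goes in short steps, Python scripts to look and compute and a tool call to move; the robot and the scene stay as the last step left them, time stands still between calls to the robot, and variables do not carry over. Pictures are saved under pics/ and viewed, at most 10 in all, crops included, and the job is handed in when it is done.

Besides the shell and the picture viewer there is one more tool, called after "Emit:" as name(argument=value, ...) on one line, values as JSON. move_arm: Moves the arm, as the interface text tells. Its arguments: {"type":"object","properties":{"plan":{"type":"array"},"grip":{"type":"number"}},"required":["plan"]}

```bash
mkdir -p pics
cat > h.py <<'E'
import numpy as np, cv2
from bench import ctrl
from scipy.spatial.transform import Rotation as R
def Rm(a):
    a=np.array(a,float)
    return a if a.shape==(3,3) else R.from_quat(a[[1,2,3,0]]).as_matrix()
def snap(n,f):
    c=ctrl.camera(n); cv2.imwrite('pics/'+f,cv2.cvtColor(c['pixels'],cv2.COLOR_RGB2BGR))
    np.save('pics/'+f+'.npy',np.array([c['fx'],c['fy'],c['cx'],c['cy'],*c['origin'],*Rm(c['attitude']).ravel()]))
    return c
def ray(f,u,v,z,fish=False):
    k=np.load('pics/'+f+'.npy'); x=(u-k[2])/k[0]; y=(v-k[3])/k[1]
    if fish:
        r=np.hypot(x,y); d=np.array([x/r*np.sin(r),y/r*np.sin(r),np.cos(r)])
    else: d=np.array([x,y,1.])
    d=k[7:].reshape(3,3)@d; o=k[4:7]
    return o+d*(z-o[2])/d[2]
E
python3 - <<'E'
from h import *
for n in('top','scene'):
    c=snap(n,n+'1.png'); print(n,c['fx'],c['cx'],c['origin'],c['attitude'])
E
```

```text
top 500.2774797124092 327.8956145779362 [ 0.27404945 -0.03649815  1.48540387] [ 0.06592957 -0.69721965  0.71122354 -0.06082047]
scene 594.7101316437354 322.97338337589196 [ 1.1788289  -0.93062661  1.02049764] [-0.39651976  0.86567723  0.27280085 -0.13767608]
```

View pics/top1.png

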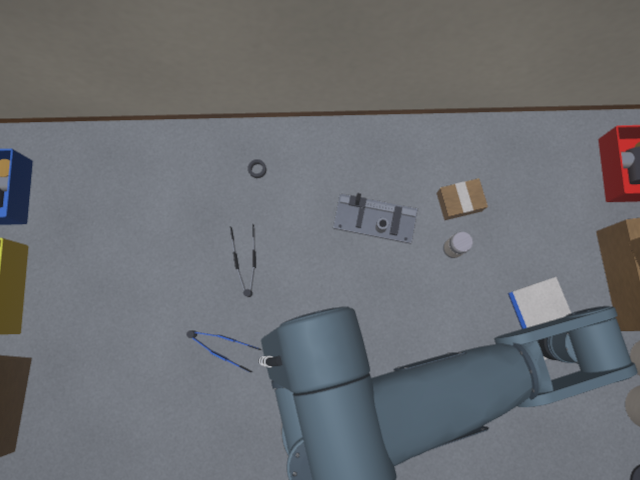

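View pics/scene1.png

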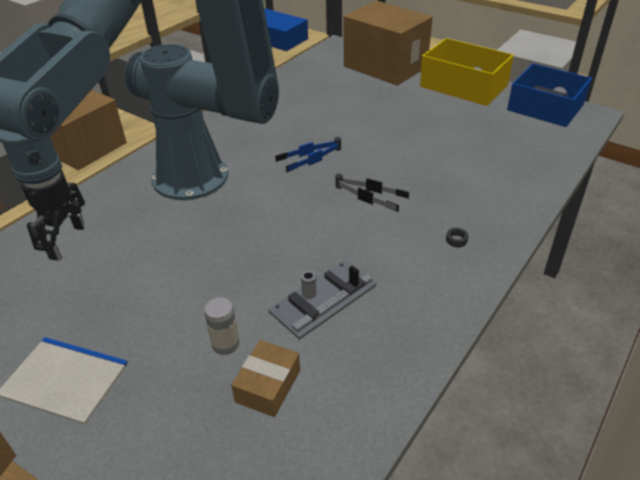

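Top picture: black-gripped tongs lie at (246,260) with the pivot at (248,293), and blue tongs at (222,350). The gauge is at (376,218), with its tab at (358,199), sleeve at (383,224) and anvil at about (397,220). The black tongs fit tongs_grip; the blue ones are the decoy. I'll confirm this in one enlarged crop.

Run:
```python
import cv2,numpy as np
a=cv2.imread('pics/top1.png')
x=cv2.resize(a[180:255,325:425],None,fx=7.5,fy=7.5,interpolation=cv2.INTER_CUBIC)[:562]
cv2.imwrite('pics/c_g.png',x)
x=cv2.resize(a[215:305,200:300],None,fx=6,fy=6,interpolation=cv2.INTER_CUBIC)
cv2.imwrite('pics/c_t.png',x)
```

```text
(no output)
```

View pics/c_g.png

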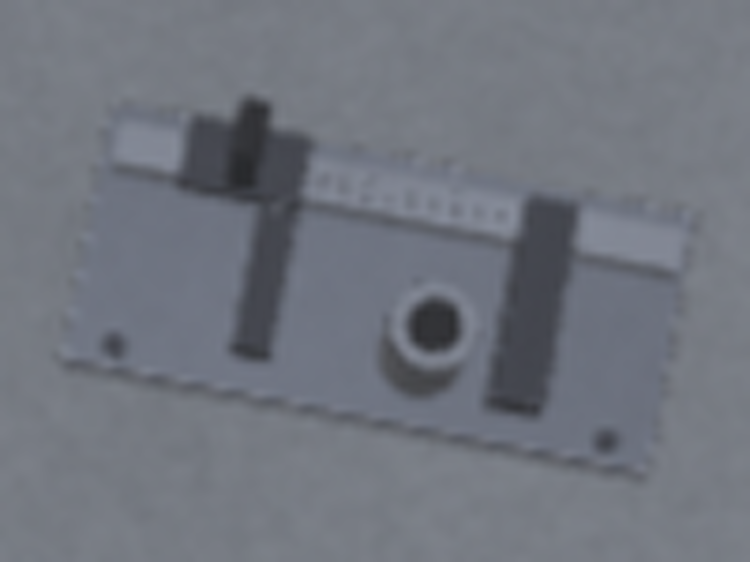

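View pics/c_t.png

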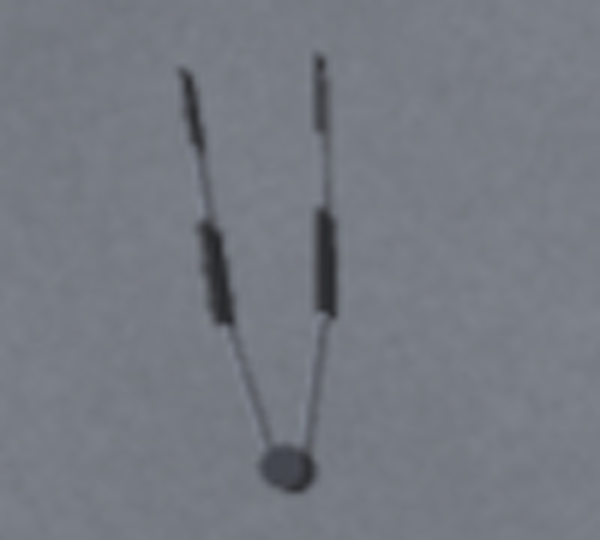

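The crops confirm the black-gripped tongs (grips at crop (216,272) and (325,262), pivot (288,468)). They also show the gauge, with the tab top near crop (255,105) and the sleeve bore at (435,325).

Run:
```python
from h import *
np.set_printoptions(precision=4,suppress=True)
g=lambda x,y,z:ray('top1.png',325+x/7.5-.43,180+y/7.5-.43,z)
t=lambda x,y,z:ray('top1.png',200+x/6-.42,215+y/6-.42,z)
TL,TR,BR,BL=[g(*p,.012) for p in((110,105),(697,213),(645,475),(62,362))]
C=(TL+TR+BR+BL)/4; ey=((TL-TR)+(BL-BR))[:2]; ey/=np.linalg.norm(ey); ex=np.array([ey[1],-ey[0]])
yaw=np.arctan2(ex[1],ex[0]); print('gauge',C,'yaw',yaw,np.linalg.norm(TL-TR),np.linalg.norm(TL-BL))
loc=lambda p:((p[:2]-C[:2])@ex,(p[:2]-C[:2])@ey)
s=g(435,325,.072);print('sleeve',s,loc(s))
for n,p,z in(('tabtop',(256,103),.082),('carriage',(246,158),.034),('bladeface',(285,275),.031),('anvface',(508,300),.032)): w=g(*p,z);print(n,w,loc(w))
print('tab if jaw=0',C[:2]+.035*ex+.07*ey)
gl,gr=t(216,272,.04),t(325,262,.04);pv=t(288,468,.04);G=(gl+gr)/2;T=(t(192,110,.032)+t(320,93,.032))/2
print('grip',G,'pivot',pv,'tip',T,'|',np.linalg.norm(gl-gr),np.linalg.norm(G-pv),np.linalg.norm(T-G))
d=T-pv;print('tong yaw',np.arctan2(d[1],d[0]))
o=ctrl.get_obs();print(o['eef_pos'],Rm(o['eef_rot']),o['opening'],o['time_s'])
```

```text
gauge [ 0.6119 -0.1716  0.012 ] yaw -0.21307291346578583 0.24094629810151438 0.10838707021832836
sleeve [ 0.583  -0.1877  0.072 ] (np.float64(-0.02488000163754162), np.float64(-0.021783536942840187))
tabtop [ 0.67   -0.1208  0.082 ] (np.float64(0.04609893912662505), np.float64(0.061946246291623736))
carriage [ 0.661  -0.1191  0.034 ] (np.float64(0.03686939569675041), np.float64(0.06177408718662641))
bladeface [ 0.6135 -0.1333  0.031 ] (np.float64(-0.006531024840971243), np.float64(0.03781568505511016))
anvface [ 0.6012 -0.2212  0.032 ] (np.float64(7.647529661928762e-05), np.float64(-0.0507354555745521))
tab if jaw=0 [ 0.6609 -0.1106]
grip [0.4903 0.2157 0.04  ] pivot [0.3924 0.2062 0.04  ] tip [0.5744 0.2251 0.032 ] | 0.05325203882554558 0.09837286929521279 0.08498696473012074
tong yaw 0.1036094476191988
[ 0.2426 -0.5208  0.2305] [[ 0.9065  0.4221 -0.0004]
 [ 0.4221 -0.9065  0.0015]
 [ 0.0003 -0.0016 -1.    ]] 1.0004375068192612 0.1
```

Emit:
move_arm(plan=[0.8,0.8,0,0,0,-0.06,1.6,1.6,0,0,0,-0.12,2.5,2.4,0,0,0,-0.19,3.3,3.2,0,0,0,-0.26,4.2,4.0,-0.2,0,0,-0.32,5.0,4.8,-0.4,0,0,-0.39,5.8,5.6,-0.6,0,0,-0.45,6.7,6.5,-0.8,0,0,-0.52,7.5,7.3,-1,0,0,-0.585,8.33,8.05,-1.2,0,0,-0.649], grip=50)

```text
time_s: 1.35
eef_pos: [0.6602, -0.1169, 0.1704]
eef_rot: [-0.0, 0.994, -0.107, -0.0]
wrist_force: [1.0, -1.0, -0.1]
opening: 0.588
grasp_force: 0.0
```

Emit:
move_arm(plan=[0,0,0,0,0,0,0,0,0,0,0,0])

```text
time_s: 1.6
eef_pos: [0.6587, -0.1186, 0.1705]
eef_rot: [0.0, 0.994, -0.106, -0.001]
wrist_force: [0.3, -0.5, -0.7]
opening: 0.585
grasp_force: 0.0
```

Run:
```python
from h import *
c=snap('wrist','w1.png'); o=ctrl.get_obs(); print(o['eef_pos'],Rm(o['eef_rot']),o['opening'],o['time_s'],c['fx'],c['origin'])
```

```text
[ 0.65864415 -0.11939094  0.1710846 ] [[ 9.77316957e-01 -2.11780458e-01 -7.77194233e-04]
 [-2.11780646e-01 -9.77317210e-01 -1.67669723e-04]
 [-7.24056129e-04  3.28461160e-04 -9.99999684e-01]] 0.5862211836852238 1.65 371.64829954431775 [ 0.72336974 -0.13202116  0.31301423]
```

View pics/w1.png

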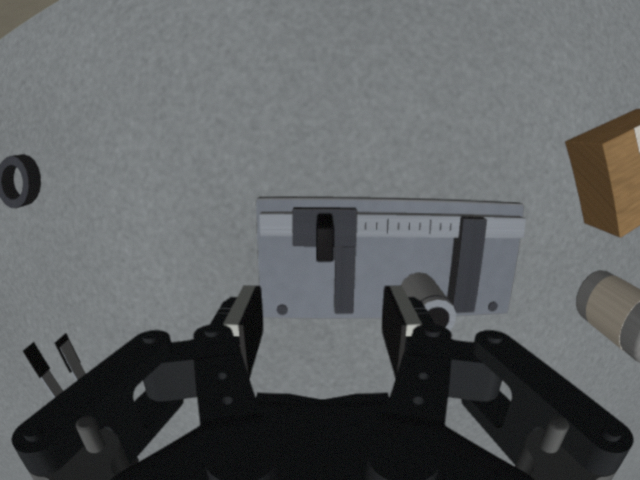

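Wrist view: the tab top is at about (325,249), centred between the finger pads (245 and 400, centre 322). The sleeve bore is at (438,314).

Run:
```python
from h import *
for n,u,v,z in(('tabtop',325,250,.082),('tabbase',325,218,.034),('sleeve',438,314,.072),('c1',258,197,.012),('c2',523,203,.012),('padmid',323,317,.20)):
    print(n,ray('w1.png',u,v,z,True).round(4))
```

```text
tabtop [ 0.655  -0.1193  0.082 ]
tabbase [ 0.6659 -0.122   0.034 ]
sleeve [ 0.5851 -0.1908  0.072 ]
c1 [ 0.6905 -0.0709  0.012 ]
c2 [ 0.6389 -0.3006  0.012 ]
padmid [ 0.6668 -0.1202  0.2   ]
```

Emit:
move_arm(plan=[0,0,-0.8,0,0,0,0,0,-1.6,0,0,0,0,0,-2.2,0,0,0,0,0,-2.5,0,0,0,0,0,-2.5,0,0,0])

```text
time_s: 2.28
eef_pos: [0.6584, -0.1195, 0.0459]
eef_rot: [-0.0, 0.994, -0.107, -0.001]
wrist_force: [0.6, 0.5, 0.7]
opening: 0.583
grasp_force: 0.0
```

Emit:
move_arm(plan=[0,0,0,0,0,0,0,0,0,0,0,0,0,0,0,0,0,0,0,0,0,0,0,0], grip=5)

```text
time_s: 2.78
eef_pos: [0.6603, -0.1193, 0.0482]
eef_rot: [0.0, 0.994, -0.107, 0.001]
wrist_force: [-1.2, -0.5, 6.9]
opening: 0.13
grasp_force: 58.9
```

Emit:
move_arm(plan=[-0.03,-0.13,0,0,0,0,-0.06,-0.26,0,0,0,0,-0.085,-0.39,0,0,0,0,-0.11,-0.52,0,0,0,0,-0.14,-0.65,0,0,0,0,-0.16,-0.74,0,0,0,0,-0.175,-0.8,0,0,0,0,-0.185,-0.86,0,0,0,0,-0.2,-0.92,0,0,0,0,-0.21,-0.98,0,0,0,0])

```text
time_s: 4.03
eef_pos: [0.6496, -0.1673, 0.0482]
eef_rot: [-0.0, 0.994, -0.106, 0.001]
wrist_force: [-2.6, 4.1, 7.9]
opening: 0.135
grasp_force: 59.4
```

Emit:
move_arm(plan=[-0.006,-0.03,0,0,0,0,-0.013,-0.06,0,0,0,0,-0.013,-0.06,0,0,0,0])

```text
time_s: 4.4
eef_pos: [0.6489, -0.1704, 0.0482]
eef_rot: [-0.0, 0.994, -0.106, 0.001]
wrist_force: [-2.1, 2.6, 7.7]
opening: 0.131
grasp_force: 59.3
```

Emit:
move_arm(plan=[-0.006,-0.03,0,0,0,0,-0.013,-0.06,0,0,0,0,-0.013,-0.06,0,0,0,0])

```text
time_s: 4.78
eef_pos: [0.6483, -0.1733, 0.0482]
eef_rot: [-0.0, 0.994, -0.106, 0.001]
wrist_force: [-2.8, 3.4, 7.5]
opening: 0.13
grasp_force: 59.4
```

Emit:
move_arm(plan=[-0.006,-0.03,0,0,0,0,-0.013,-0.06,0,0,0,0,-0.013,-0.06,0,0,0,0])

```text
time_s: 5.15
eef_pos: [0.6483, -0.1735, 0.0482]
eef_rot: [-0.002, 0.994, -0.106, 0.001]
wrist_force: [0.1, 12.3, 9.1]
opening: 0.129
grasp_force: 59.7
```

Emit:
move_arm(plan=[-0.006,-0.03,0,0,0,0,-0.006,-0.03,0,0,0,0,-0.006,-0.03,0,0,0,0,-0.006,-0.03,0,0,0,0])

```text
time_s: 5.65
eef_pos: [0.6482, -0.1736, 0.0482]
eef_rot: [-0.003, 0.994, -0.106, 0.001]
wrist_force: [1.0, 16.2, 10.0]
opening: 0.13
grasp_force: 59.9
```

Emit:
move_arm(plan=[0.02,0.1,0,0,0,0,0.045,0.2,0,0,0,0,0.065,0.3,0,0,0,0,0.085,0.4,0,0,0,0,0.11,0.5,0,0,0,0,0.14,0.65,0,0,0,0,0.14,0.65,0,0,0,0,0.14,0.65,0,0,0,0])

```text
time_s: 6.65
eef_pos: [0.6545, -0.1455, 0.0482]
eef_rot: [0.0, 0.994, -0.106, 0.001]
wrist_force: [-2.1, 1.6, 8.2]
opening: 0.132
grasp_force: 59.8
```

Emit:
move_arm(plan=[0,0,0,0,0,0,0,0,0,0,0,0,0,0,0,0,0,0], grip=45)

```text
time_s: 7.02
eef_pos: [0.6533, -0.1457, 0.046]
eef_rot: [-0.0, 0.994, -0.106, -0.0]
wrist_force: [0.7, -0.6, -0.3]
opening: 0.527
grasp_force: 0.0
```

Emit:
move_arm(plan=[0,0,0.9,0,0,0,0,0,1.9,0,0,0,0,0,2.7,0,0,0,-0.4,1,2.7,0,0,0.05,-0.9,2,2.7,0,0,0.1,-1.4,3,2.7,0,0,0.15,-1.8,4,2.7,0,0,0.2,-2.3,5,2.7,0,0,0.25,-2.8,6.1,2.7,0,0,0.3,-3.26,7.23,2.7,0,0,0.317], grip=85)

```text
time_s: 8.28
eef_pos: [0.4895, 0.2172, 0.1814]
eef_rot: [-0.0, 0.999, 0.052, 0.0]
wrist_force: [1.5, 0.2, 0.3]
opening: 1.001
grasp_force: 0.0
```

Emit:
move_arm(plan=[0,0,0,0,0,0,0,0,0,0,0,0])

```text
time_s: 8.52
eef_pos: [0.4906, 0.2155, 0.1813]
eef_rot: [0.0, 0.999, 0.052, 0.0]
wrist_force: [0.8, -0.0, 0.4]
opening: 0.993
grasp_force: 0.0
```

Run:
```python
from h import *
c=snap('wrist','w2.png'); snap('top','top2.png'); o=ctrl.get_obs(); print(o['eef_pos'],Rm(o['eef_rot']),o['opening'],o['time_s'])
```

```text
[0.49119018 0.21455806 0.18127957] [[ 9.94787198e-01  1.01972501e-01  2.01801694e-04]
 [ 1.01972566e-01 -9.94787152e-01 -3.43221919e-04]
 [ 1.65750535e-04  3.62011008e-04 -9.99999921e-01]] 0.9941227876121183 8.625
```

View pics/w2.png

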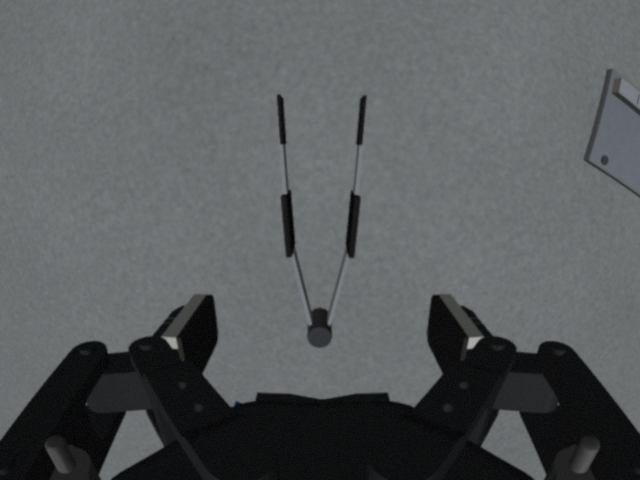

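The wrist view shows the black tongs well aligned between the fingers. The grip tops span about rows 192–257 at columns 288 and 354, and the pivot is at (319,337).

Run:
```python
from h import *
P=lambda u,v,z:ray('w2.png',u,v,z,True)
g=(P(290,226,.04)+P(353,226,.04))/2; p=P(319,338,.04); t=(P(281,121,.032)+P(361,121,.032))/2
d=t-p; print(g.round(4),p.round(4),t.round(4),np.arctan2(d[1],d[0]),np.linalg.norm(g-p),np.linalg.norm(t-g))
print((p[:2]+.1*d[:2]/np.linalg.norm(d[:2])).round(4))
```

```text
[0.4913 0.2166 0.04  ] [0.3915 0.2085 0.04  ] [0.5729 0.2255 0.032 ] 0.09384658841881975 0.10010485226127389 0.0825164963344493
[0.4911 0.2178]
```

Emit:
move_arm(plan=[0,0.04,-0.9,0,0,0,0,0.04,-1.9,0,0,0,0,0.04,-2.7,0,0,0,0,0.04,-3.2,0,0,0,0,0.04,-3.46,0,0,0,0,0.04,-3.46,0,0,0])

```text
time_s: 9.38
eef_pos: [0.4905, 0.2168, 0.0077]
eef_rot: [0.0, 0.999, 0.051, -0.001]
wrist_force: [-0.6, -0.7, 0.7]
opening: 0.995
grasp_force: 0.0
```

Emit:
move_arm(plan=[0,0,0,0,0,0,0,0,0,0,0,0,0,0,0,0,0,0,0,0,0,0,0,0], grip=54)

```text
time_s: 9.88
eef_pos: [0.4923, 0.2182, 0.0106]
eef_rot: [-0.0, 0.999, 0.052, 0.002]
wrist_force: [-0.3, -1.2, 7.4]
opening: 0.636
grasp_force: 11.4
```

Emit:
move_arm(plan=[0,0,0.2,0,0,0,0,0,0.6,0,0,0,0,0,1.1,0,0,0,0,0,1.7,0,0,0,0,0,2.3,0,0,0,0,0,2.8,0,0,0,0,0,2.8,0,0,0])

```text
time_s: 10.75
eef_pos: [0.4922, 0.2182, 0.1511]
eef_rot: [-0.0, 0.999, 0.052, 0.003]
wrist_force: [-0.4, 0.1, -1.5]
opening: 0.631
grasp_force: 9.1
```

Run:
```python
from h import *
c=snap('wrist','w3.png'); o=ctrl.get_obs(); print(o['eef_pos'],o['opening'],o['grasp_force'],o['wrist_force'],o['torque'],o['time_s'])
a=cv2.imread('pics/w3.png')[0:400,160:480]
b=cv2.imread('pics/top2.png')[180:255,325:425]
b=cv2.resize(b,(480,360),interpolation=cv2.INTER_CUBIC)
z=np.zeros((400,800,3),np.uint8); z[:,:320]=a; z[:360,320:]=b; cv2.imwrite('pics/m1.png',z)
```

```text
[0.49099981 0.21791138 0.14930503] 0.636563482388293 9.118893779832433 [-0.46248091  0.25276511 -2.16970749] [-0.00254589 -0.06104277 -0.0153668 ] 10.8
```

View pics/m1.png

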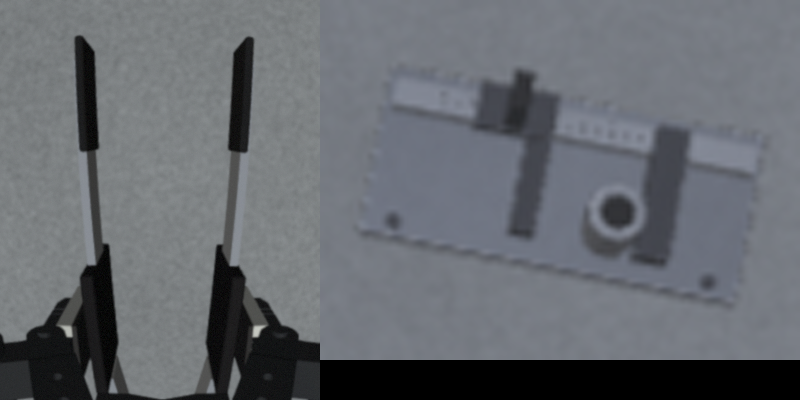

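The tongs are held symmetrically (pads at about full-image (247,95) and (403,95)). The sleeve stands against the anvil, with its bore at top-view pixel about (386.5,223.6), and the jaw is backed off.

Run:
```python
from h import *
s=ray('top2.png',325+297/4.8-.4,180+211/4.8-.4,.072); print('sleeve',s)
o=ctrl.get_obs(); zt=o['eef_pos'][2]+.0094+.012
for dz in(-.012,0,.006):
    l=ray('w3.png',247,95,zt+dz,True); r=ray('w3.png',403,95,zt+dz,True); m=(l+r)/2
    M=Rm(o['eef_rot']); print(dz,np.linalg.norm(l-r),m, M.T@(m-o['eef_pos']))
```

```text
sleeve [ 0.580792   -0.19885538  0.072     ]
-0.012 0.05668409558197169 [0.57569348 0.22639483 0.15870503] [ 0.08513984  0.0003462  -0.00918888]
0 0.05165941135664339 [0.57403011 0.2263147  0.17070503] [ 0.08350691  0.0002502  -0.02119295]
0.006 0.04914706924397922 [0.57319842 0.22627463 0.17670503] [ 0.08269044  0.00020221 -0.02719498]
```

Emit:
move_arm(plan=[0,-0.15,0,0,0,0,0,-0.5,0,0,0,-0.02,0.05,-1.0,0,0,0,-0.04,0.05,-1.5,0,0,0,-0.06,0.05,-2,0,0,0,-0.08,0.1,-2.5,0,0,0,-0.1,0.1,-3,0,0,0,-0.12,0.1,-3.5,0,0,0,-0.14,0.1,-4,0,0,0,-0.16,0.1,-4.5,0,0,0,-0.18])

```text
time_s: 12.05
eef_pos: [0.4945, -0.009, 0.1474]
eef_rot: [-0.0, 0.999, -0.039, -0.001]
wrist_force: [0.5, 0.2, -1.4]
opening: 0.634
grasp_force: 9.1
```

Emit:
move_arm(plan=[0,-0.5,0,0,0,-0.02,0,-1.0,0,0,0,-0.04,0.05,-1.5,0,0,0,-0.06,0.05,-2,0,0,0,-0.08,0.05,-2.5,0,0,0,-0.1,0.05,-3,0,0,0,-0.12,0.05,-3.35,0,0,0,-0.122,0.05,-3.5,0,0,0,-0.122,0.05,-3.5,0,0,0,-0.122,0.05,-3.5,0,0,0,-0.122])

```text
time_s: 13.3
eef_pos: [0.4979, -0.1815, 0.1481]
eef_rot: [-0.0, 0.995, -0.099, -0.0]
wrist_force: [-0.0, -0.6, -0.9]
opening: 0.63
grasp_force: 9.1
```

Run:
```python
from h import *
c=snap('wrist','w4.png'); o=ctrl.get_obs(); print(o['eef_pos'],Rm(o['eef_rot'])[:,0],o['opening'],o['grasp_force'],o['wrist_force'],o['time_s'])
```

```text
[ 0.49795683 -0.18149333  0.1481994 ] [ 9.80593708e-01 -1.96050798e-01 -2.53863704e-04] 0.6339364923375306 9.121721214978606 [-0.24676548 -0.19051216 -2.17819102] 13.35
```

View pics/w4.png

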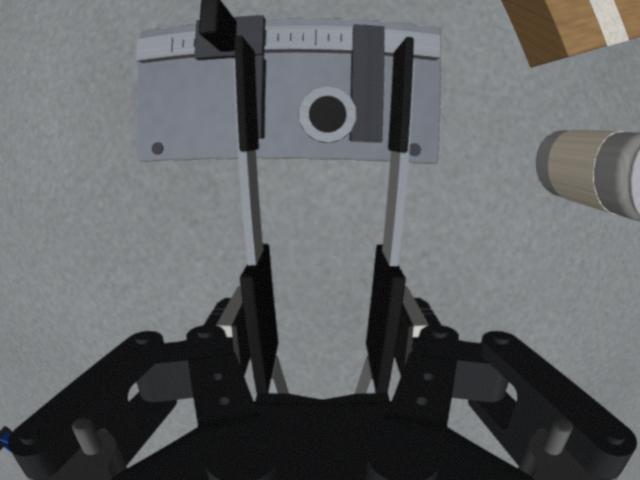

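The wrist view shows the pads straddling the sleeve, with its bore at (327,114) and the pads at columns 247 and 402. The tab at (215,20) is clear.

Run:
```python
from h import *
o=ctrl.get_obs(); M=Rm(o['eef_rot']); zt=o['eef_pos'][2]+.0214
s=ray('w4.png',327,114,.072,True); m=(ray('w4.png',247,95,zt,True)+ray('w4.png',402,95,zt,True))/2
print(s,m,M.T@(s-m))
```

```text
[ 0.57807801 -0.19999128  0.072     ] [ 0.57810112 -0.19794688  0.1695994 ] [0.00040292 0.002041   0.09759864]
```

Emit:
move_arm(plan=[0,-0.03,-0.3,0,0,0,0.01,-0.03,-0.7,0,0,0,0.01,-0.03,-1.1,0,0,0,0.01,-0.03,-1.5,0,0,0,0.01,-0.03,-1.75,0,0,0,0.01,-0.03,-1.9,0,0,0,0.01,-0.03,-1.9,0,0,0])

```text
time_s: 14.22
eef_pos: [0.4983, -0.1836, 0.0529]
eef_rot: [-0.0, 0.995, -0.099, -0.0]
wrist_force: [0.2, -0.2, -0.8]
opening: 0.629
grasp_force: 9.1
```

Run:
```python
from h import *
c=snap('wrist','w5.png'); o=ctrl.get_obs(); print(o['eef_pos'],Rm(o['eef_rot'])[:,0],o['opening'],o['grasp_force'],o['wrist_force'],o['time_s'])
```

```text
[ 0.49868775 -0.18382414  0.05342498] [ 9.80452137e-01 -1.96757619e-01  2.14605625e-04] 0.6325489678174709 9.122756176802795 [-0.46436862 -0.37335701 -1.13442148] 14.275
```

View pics/w5.png

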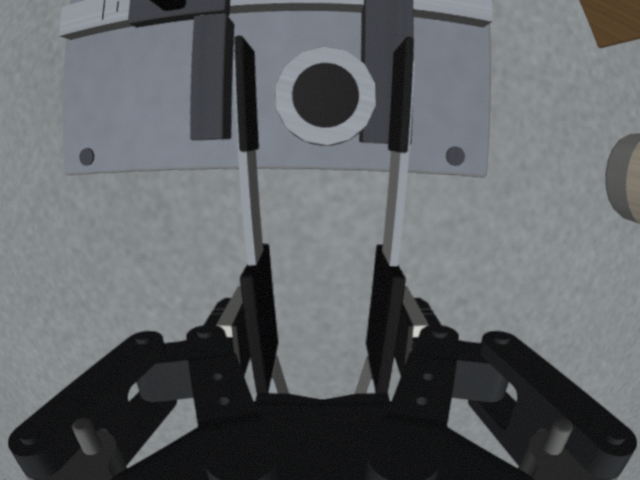

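The sleeve bore at (325,95) is centred between the pads (247 and 402), so I'll close.

Emit:
move_arm(plan=[0,0,0,0,0,0,0,0,0,0,0,0], grip=46)

```text
time_s: 14.52
eef_pos: [0.4989, -0.184, 0.0539]
eef_rot: [0.0, 0.995, -0.099, 0.001]
wrist_force: [0.0, 0.5, -1.4]
opening: 0.539
grasp_force: 11.9
```

Emit:
move_arm(plan=[0,0,0,0,0,0,0,0,0,0,0,0,0,0,0,0,0,0,0,0,0,0,0,0], grip=25)

```text
time_s: 15.02
eef_pos: [0.4989, -0.184, 0.0537]
eef_rot: [0.0, 0.995, -0.099, 0.0]
wrist_force: [-0.1, -0.3, 3.9]
opening: 0.503
grasp_force: 60.8
```

Emit:
move_arm(plan=[0,0,0.05,0,0,0,0,0,0.15,0,0,0,0,0,0.35,0,0,0,0,0,0.65,0,0,0,0,0,1.0,0,0,0,0,0,1.35,0,0,0,0,0,1.65,0,0,0,0,0,1.9,0,0,0,0,0,2.0,0,0,0,0,0,2.0,0,0,0])

```text
time_s: 16.27
eef_pos: [0.4985, -0.1838, 0.1534]
eef_rot: [0.0, 0.995, -0.099, 0.0]
wrist_force: [-0.1, -1.0, -3.1]
opening: 0.502
grasp_force: 61.1
```

Emit:
move_arm(plan=[0,0,0,0,0,0,0,0,0,0,0,0,0,0,0,0,0,0,0,0,0,0,0,0])

```text
time_s: 16.77
eef_pos: [0.4984, -0.1837, 0.1531]
eef_rot: [-0.0, 0.995, -0.099, -0.0]
wrist_force: [-0.8, -0.1, -2.4]
opening: 0.499
grasp_force: 61.1
```

Run:
```python
from h import *
snap('wrist','w6.png'); snap('scene','s6.png'); o=ctrl.get_obs(); print(o['eef_pos'],o['opening'],o['grasp_force'],o['wrist_force'],o['torque'],o['time_s'])
a=cv2.imread('pics/w6.png')[0:400,160:480]; b=cv2.resize(cv2.imread('pics/s6.png')[180:340,220:412],(480,400),interpolation=cv2.INTER_CUBIC)
cv2.imwrite('pics/m6.png',np.hstack([a,b]))
```

```text
[ 0.49846601 -0.18376066  0.15322431] 0.5016161034615744 61.14653706550598 [ 0.77936353 -0.49230362 -2.54390257] [ 0.05217287  0.08372073 -0.05747685] 16.875
```

View pics/m6.png

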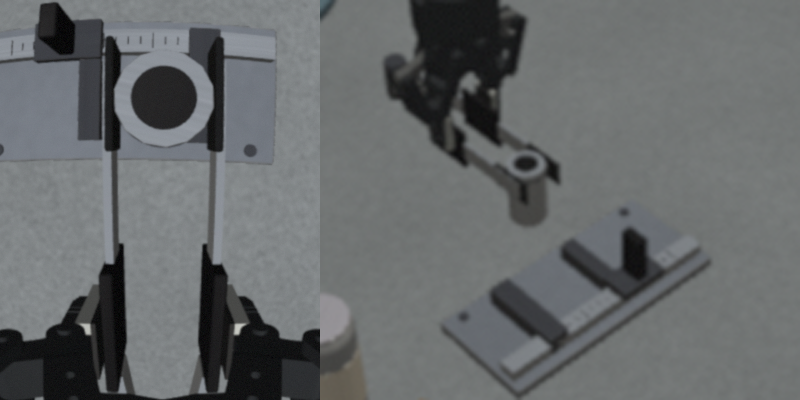

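The sleeve hangs upright in the tong tips (bore at left crop (164,97), between the pads), well clear of the gauge. The jaw is backed off.

```bash
python3 -c "
from bench import ctrl
print(ctrl.hand_in())"
```

```text
the job is handed in; nothing more can be done
None
```

The jaw pressed the sleeve firmly against the anvil and was backed off about 29 mm. The sleeve now hangs upright in the tongs about 10 cm above the gauge. The job is handed in, but the hand-in call returned no verdict.

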